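# Fit the lens into the three-point bench magnifier

## Robot

A 7-joint arm with a two-finger parallel gripper is mounted at the origin on the work surface; the furniture and walls round the work are solid. World frame = base frame: x ahead of the robot, y to its left, z up, the work surface at z = 0. Lengths are in m, angles in rad, forces in N, time in s.
With the tool pointing down it reaches from about 0.4 to 0.85 m from the base axis. Payload 4.5 kg.
Tool frame: the origin (TCP) lies on the front face of the gripper's body, between the roots of the fingers; the fingertips stand 64 mm ahead of it and the grasp point (between the pads) lies 45 mm ahead of it (manip.tcp_to_tips is the distance from the TCP to the fingertips, in m); z points along the fingers, y is the line along which they close (so a half turn about z gives the same grasp; the last joint's range is limited). The gripper opens to 88 mm and grips with 3 to 60 N. Pads are 18 mm wide; open, the fingers measure 123 mm over their backs; the gripper's body (75 mm by 187 mm) begins 45 mm behind the grasp point.
Start: joints at [1.247, 0.689, -0.195, 1.565, 0.157, 0.902, -0.215], TCP at [0.219, -0.585, 0.303] pointing down, gripper open.
Joint ranges: [-3.01, 3.01], [-0.46, 2.08], [-1.47, 1.51], [0.13, 2.56], [-1, 4.14], [0.04, 2.09], [-2.66, 2.66]. Speed limits (rad/s): [2.57, 2.57, 3.14, 3.14, 3.14, 3.14, 3.14].

## Interface

Orientations are given as a unit quaternion [w, x, y, z].
In Python, from station import manip, capture gives the robot as it stands. The module is installed in compiled form; this text tells all that it offers.
- The arm moves only by the shell command python3 -m jog 'ROWS' [FORCE]. ROWS is JSON, one flat list of numbers, 5 for each row, row after row: the finger opening in mm, from 0 to 88.1, then the shift along the tool's x, y, z in units of 40 mm (1.0 is 40 mm), then the turn about the tool's z in rad. A call has exactly 10 rows; each row is the pose to reach, as a shift and turn from the pose commanded when the call began, along the tool's axes at that moment; what a row does not reach only later rows make up. A row lasts 1/12 s, in which the tool goes at most 41.7 mm and 7.16 degrees, less where a joint would pass 70% of its speed; a pose out of reach is approached as far as the arm can. A call with a gripper value outside its range is refused whole. The fingers move at their own pace and stop on an object; FORCE is the grip in N (left out, the last holds). Time passes only in rows, so rows that repeat a pose let the fingers close, or fill a call up. It gives the time, the measured TCP pose, the force, the opening and the grip force at its end, in the units of the state.
- manip.sense(): the state, without advancing time (a new reading comes with each control period).
- capture(name): name is "side" or "top"; returns a dict with "frame" (384x512x3 uint8, red, green, blue), "fx", "fy", "cx", "cy" (pixels), "origin" and "attitude" of the camera in the world. Camera axes: x right, y up, looking along -z (the intrinsics and any distortion apply to the point x, -y, -z); pixel columns grow to the right and rows downward; lengths in m; the calibration is good to about 2 mm. A picture is of the moment at which its call begins. There is no depth.
- manip.close_job(): hands the job in; it is judged then, once.
The state is a dict: "clock": time; "joint_pos": joint angles; "qd": joint speeds; "tau": joint torques, N m; "ee_pos": TCP position; "orientation": TCP orientation; "contact_force": force on the tool from outside, world axes, zero at the start; "wrist_torque": the same for the moment, N m; "opening": finger opening in m; "gripper_force": force on a finger pad.
Only numpy, scipy, OpenCV 4.12 (cv2) and the standard library are available. Lean on these libraries where they do the work, as an engineer would, in place of code of your own. Each camera call takes 0.05 s, during which the arm holds its last target. There are 200 camera calls.

## Task

Fit the loose lens into the bench magnifier: lay it gently and flat on the plate between the two pins and the jaw, then slide the jaw up by its thumb tab until the lens is home under the pin heads and bears on both pins and the jaw, held firmly so that it cannot rock. Feel for the stop and push gently, so that the glass is not strained, let go, and leave the other things on the table where they are.

Things in the scene. Friction and masses are not known exactly. Their poses are not given: they have to be found in the camera images.
- lens: Magnifier lens in a bright aluminium ring: a disc 60 mm in diameter, 18 mm thick, 0.11 to 0.23 kg, glass recessed on both sides, lying flat on a 4 mm thick cork pad 110 x 110 mm. Origin: centre of the underside, z up its optical axis; any turn about z is the same. Take it by the rim, across the 60 mm.
- stand: Bench magnifier, fast to the table: grey base, four pillars and a level dark steel plate whose top is 72 mm above the origin (on the table, under the plate's 40 mm bore). Own +x runs along the slide from the jaw to the pins; the plate spans x -125 to +75 mm, y -55 to +55. The lens rests on the plate, over the bore.
- yoke_place (a point): Point of the stand on the plate's top, midway between the middle places of two upright white nylon pins (8 mm thick, 28 mm to either side along y, heads 14 mm wide, undersides 20 mm above the plate: the rim slides in under). Their aluminium yoke behind, 31 mm high, was locked up to 4 mm nearer or farther along x by the last user; where is not measured.
- lay_point (a point): Point on the plate's top, 14 mm to the -x side of the stand's origin: a lens lowered with its centre here comes down clear of the pin heads and of the jaw (while the jaw is in its starting range) wherever the yoke is locked; fingers fit beside it along the stand's y.
- jaw (a joint): Travel of the sliding jaw along the stand's +x, 0 to 0.040 m, starts at 0 to 0.008. Its flat white pad is at stand x = -64 mm + travel; a lip 4 mm beyond it passes over the rim. Friction slide: takes about 6 N to move, stays where left and keeps up to that force on the lens. It meets the seated lens somewhere from 0.030 to 0.038. Over 20 N of it on the lens (or 25 N of a pin) strains the glass.
- jaw_tab (a point): Point to push, on the near (stand -x) face of the jaw's upright aluminium thumb tab: the tab is 34 mm wide (y), 8 mm thick and rises 46 mm above the plate; this point is 34 mm above the plate. It moves with the jaw. Push it along the stand's +x.
- amber_a: Bystander: dark amber bottle with black cap, 45 mm diameter, 104 mm tall, origin under its centre.
- amber_b: Bystander: second dark amber bottle, the same, on the right.
- oil: Bystander: aluminium bottle with white cap, 73 mm diameter, 136 mm tall, origin under its centre.
Mind the look-alikes: they are no part of the job. Leave any red look-alike of the stand alone. Of the things that look like the lens, take the one that is farthest to the robot's left at the start.

How it is judged:
By the outcome, as a careful person would: the job done as asked, in the order asked, and still so for the second after the job is handed in, with the robot touching nothing.
It also fails if it takes over 67 s, if anything falls off the work surface, if the arm or the gripper's body presses on something with over 40 N, if the wrist force passes 120 N, or if a joint passes its speed limit or range.

## Working session

There is one attempt and no reset: what is moved stays moved. The work goes in short steps, Python scripts to look and compute and a shell command to move; the robot and the scene stay as the last step left them, time stands still between calls to the robot, and variables do not carry over. Pictures are saved under pics/ and viewed, at most 10 in all, crops included, and the job is handed in when it is done.

```bash
mkdir -p pics
python3 - <<'E'
from station import manip, capture
import cv2, json, numpy as np
s=manip.sense(); print(s)
for n in("side","top"):
    c=capture(n); cv2.imwrite(f"pics/{n}0.png",c["frame"][:,:,::-1])
    print({k:v for k,v in c.items() if k!="frame"})
E
```

```text
{'clock': 0.0, 'joint_pos': array([ 1.24679343,  0.68995298, -0.19449906,  1.56636926,  0.15733329,
        0.90246884, -0.21507716]), 'qd': array([-1.44959951e-03, -1.56703083e-03, -1.19380673e-03, -3.05689214e-04,
       -1.11707392e-03,  1.86565298e-03, -9.25905601e-05]), 'tau': array([-1.73650747e-06, -5.27556074e+01, -1.26667053e+00, -1.53424591e+01,
       -5.25315560e-02,  6.47700741e-03,  1.89824145e-04]), 'ee_pos': array([ 0.21865293, -0.58495145,  0.30192217]), 'orientation': array([-8.69288638e-04,  9.84028740e-01,  1.78007372e-01, -2.41803422e-04]), 'contact_force': array([ 1.49220835, -0.62275217,  0.06816618]), 'wrist_torque': array([-0.01835491,  0.0329003 , -0.01900453]), 'gripper_force': 0.0, 'opening': 0.08831265082482288}
{'fx': 405.714076192056, 'fy': 405.714076192056, 'cx': 260.1003503664842, 'cy': 189.61203658072162, 'origin': array([0.01128406, 1.10371443, 0.76335785]), 'attitude': array([-0.17035148, -0.11153343,  0.48283072,  0.85171307])}
{'fx': 408.5518894971374, 'fy': 408.5518894971374, 'cx': 258.9189513557866, 'cy': 196.0650137319178, 'origin': array([0.34388048, 0.05969092, 1.51950767]), 'attitude': array([-0.70574524, -0.03905446,  0.04493599,  0.70595974])}
```

View pics/side0.png

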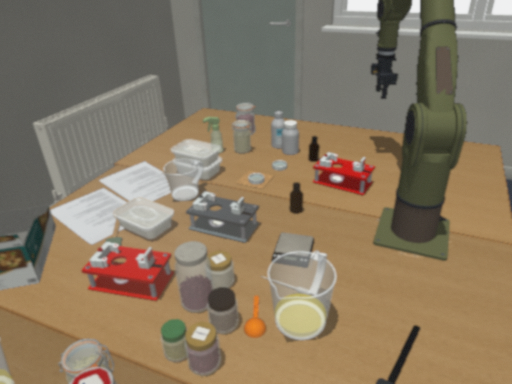

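View pics/top0.png

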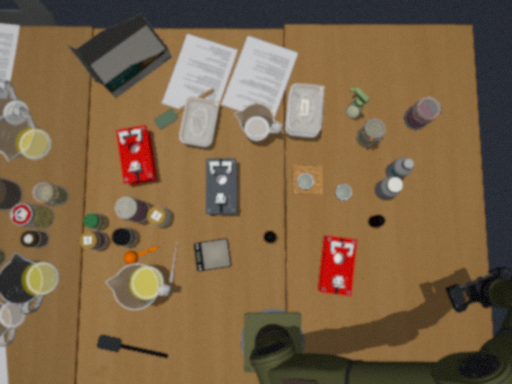

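Side view: grey stand at about (223,215), red look-alikes at (343,173) and (128,270), lens on cork at (257,178), second disc at (279,164). Top view: grey stand at (222,187), cork and lens at (305,180), second disc at (343,191). The image's left looks like robot left, so the cork-pad disc should be the target. I'll check that with enlarged crops.

```bash
cat > h.py <<'E'
import numpy as np, cv2
from scipy.spatial.transform import Rotation as R
from station import manip, capture
def cam(n):
    c=capture(n); q=c["attitude"]; c["R"]=R.from_quat([q[1],q[2],q[3],q[0]]).as_matrix(); return c
def ray(c,u,v):
    d=c["R"]@np.array([(u-c["cx"])/c["fx"],-(v-c["cy"])/c["fy"],-1]); return d/np.linalg.norm(d)
def onz(c,u,v,z):
    d=ray(c,u,v); o=c["origin"]; return o+d*(z-o[2])/d[2]
def proj(c,p):
    q=c["R"].T@(np.asarray(p)-c["origin"]); return c["cx"]-c["fx"]*q[0]/q[2], c["cy"]+c["fy"]*q[1]/q[2]
def tri(c1,p1,c2,p2):
    A=[];b=[]
    for c,p in((c1,p1),(c2,p2)):
        d=ray(c,*p);M=np.eye(3)-np.outer(d,d);A.append(M);b.append(M@c["origin"])
    x=np.linalg.lstsq(np.vstack(A),np.hstack(b),rcond=None)[0]
    return x,[np.linalg.norm(m@(x-c["origin"])) for m,c in zip(A,(c1,c2))]
E
python3 - <<'E'
from h import *
t=cam("top");s=cam("side")
for p in((305,180),(343,191),(222,187)):print(onz(t,*p,.02))
print(onz(s,257,178,.02),onz(s,279,164,.02))
a=cv2.resize(t["frame"][145:230,195:365],None,fx=4.6,fy=4.6,interpolation=cv2.INTER_CUBIC)
b=cv2.resize(s["frame"][150:245,180:300],None,fx=6,fy=6,interpolation=cv2.INTER_CUBIC)
cv2.imwrite("pics/a.png",a[:,:,::-1]);cv2.imwrite("pics/b.png",b[:,:,::-1])
E
```

```text
[ 0.58312251 -0.12423384  0.02      ]
[ 0.54192059 -0.26470446  0.02      ]
[0.5567289  0.18383247 0.02      ]
[ 0.57446343 -0.1172417   0.02      ] [ 0.53860485 -0.25505396  0.02      ]
```

View pics/a.png

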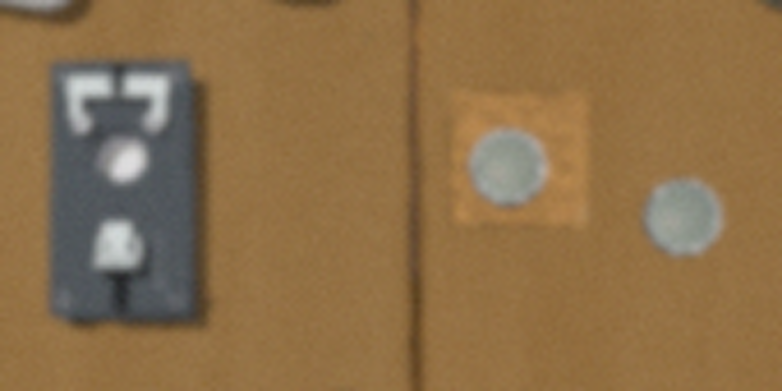

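View pics/b.png

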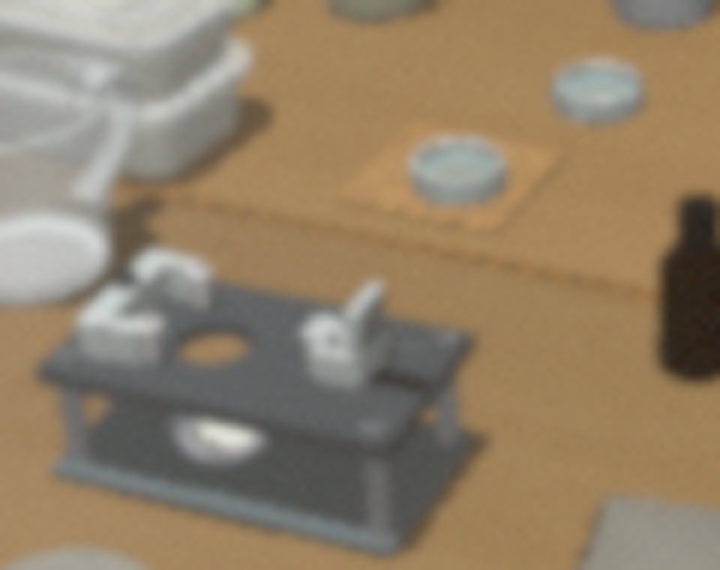

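The two lens candidates are top (305,180), y≈-0.12, on the cork pad, and top (343,191), y≈-0.26, on bare table. The one on cork is farther to the robot's left, and it is also the one the description puts on a pad, so I'll take it. The grey stand (not red) is at top (222,187), with pins at the far end and jaw near, so its +x ≈ world +x.

Run:
```python
from h import *
t=cam("top");s=cam("side")
def up(c,x0,x1,y0,y1,k=8):
    return cv2.resize(c["frame"][y0:y1,x0:x1],None,fx=k,fy=k,interpolation=cv2.INTER_CUBIC)
def px(p,x0,y0,k=8): return (p[0]+.5)/k-.5+x0,(p[1]+.5)/k-.5+y0
def big(m): return max(cv2.findContours(m.astype(np.uint8),0,2)[0],key=cv2.contourArea)
out={}
for n,c,b in(("top",t,(288,325,162,200)),("side",s,(240,275,166,192))):
    i=up(c,*b); h=cv2.cvtColor(i,cv2.COLOR_RGB2HSV); m=h[:,:,1]<75
    k=big(m); e=cv2.fitEllipse(cv2.convexHull(k)); bb=cv2.boundingRect(k)
    ctr=px(e[0],b[0],b[2]); print(n,"lens",ctr,np.array(e[1])/8,e[2],np.array(bb)/8,cv2.contourArea(k)/64)
    out[n]=ctr
    if n=="top":print([onz(c,*ctr,z) for z in(.013,.022)])
# side: ring top: project circle top & compare bottom
print("tri",tri(t,out["top"],s,out["side"]))
i=up(t,200,245,152,222);h=cv2.cvtColor(i,cv2.COLOR_RGB2HSV)
print("bgd HSV plate",h[35*8,14*8],h[50*8,30*8])
m=(h[:,:,1]<95)|((h[:,:,0]>80)&(h[:,:,0]<140)); k=big(m)
r=cv2.minAreaRect(k); pt=[px(p,200,152) for p in cv2.boxPoints(r)]
print(np.array(r[1])/8,pt);W=np.array([onz(t,*p,.072)[:2] for p in pt]);print(W,W.mean(0),np.linalg.norm(np.diff(W,axis=0),axis=1))
# white parts
w=(h[:,:,2]>140)&(h[:,:,1]<60)
for k in cv2.findContours(w.astype(np.uint8),0,2)[0]:
    if cv2.contourArea(k)>300:
        M=cv2.moments(k);p=px((M["m10"]/M["m00"],M["m01"]/M["m00"]),200,152);x,y,a,b=cv2.boundingRect(k)
        print("white",p,px((x,y),200,152),px((x+a,y+b),200,152),onz(t,*p,.072))
vis=np.hstack([i,cv2.cvtColor((m*120+w*135).astype(np.uint8),cv2.COLOR_GRAY2RGB)])
j=up(s,182,265,188,245,8)
cv2.imwrite("pics/c.png",vis[:,:,::-1]);cv2.imwrite("pics/d.png",j[:,:,::-1])
```

```text
top lens (304.98140716552734, 180.88973999023438) [16.86061668 17.12369728] 99.89568328857422 [ 8.75  11.    17.375 16.875] 222.3828125
[array([ 0.58087775, -0.12497527,  0.013     ]), array([ 0.57946191, -0.12387206,  0.022     ])]
side lens (255.7812271118164, 177.93679428100586) [12.51250458 17.09510803] 88.28050994873047 [ 7.875  6.5   16.75  12.   ] 162.1640625
tri (array([ 0.58160204, -0.12431706,  0.01510232]), [np.float64(0.001122650697539669), np.float64(0.0011226506975402695)])
bgd HSV plate [101  30  93] [110  16  93]
[57.51660538 32.97286606] [(np.float32(204.4887), np.float32(157.37735)), (np.float32(237.4607), np.float32(157.13843)), (np.float32(237.87747), np.float32(214.65352)), (np.float32(204.90546), np.float32(214.89244))]
[[0.65715972 0.24368028]
 [0.65815625 0.12486695]
 [0.45030872 0.12226071]
 [0.4494823  0.23909271]] [0.55377675 0.18247516] [0.11881751 0.20786387 0.11683493]
white (219.95707467375544, 197.85295835347188) (215.0625, 192.4375) (225.0625, 202.5625) [0.51029107 0.1864154  0.072     ]
white (222.07769345806287, 179.61342592592592) (217.8125, 175.1875) (226.5625, 184.3125) [0.57607154 0.17951417 0.072     ]
white (227.2348640106387, 165.23819770831057) (221.3125, 160.5625) (231.5625, 172.8125) [0.62842834 0.16148753 0.072     ]
white (212.9566431670282, 165.2841151482285) (208.6875, 160.5625) (219.0625, 173.3125) [0.62821775 0.21281752 0.072     ]
```

View pics/c.png

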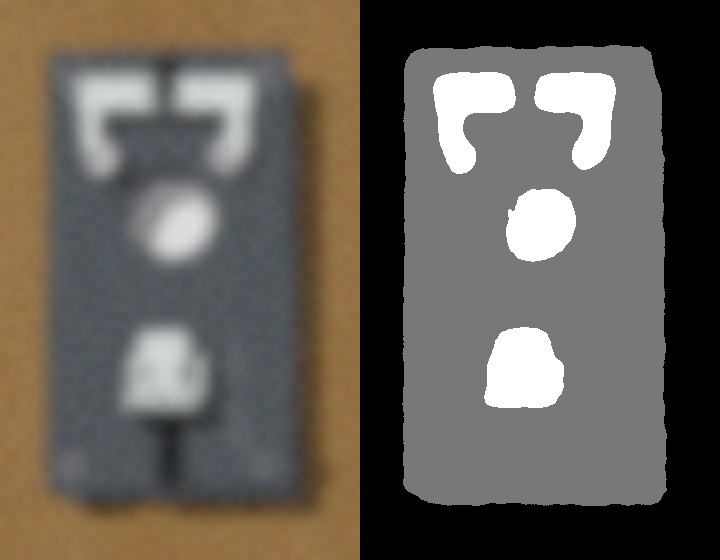

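View pics/d.png

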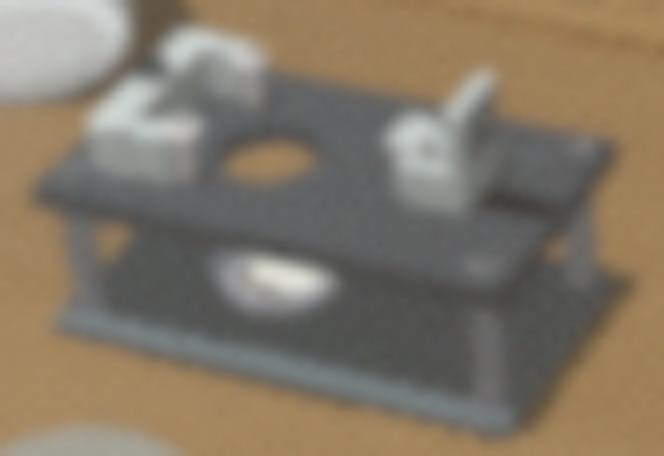

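The top crop shows plate edges at columns about 205.6 and 236.7 and rows about 158.2 to 214.2, the bore near (221.5,180), the jaw at rows 193–203 and pin heads near (212,171) and (228,171). The side crop shows the bore at about (215.2,207.6) and the plate corners at about (186.5,210.5), (258.5,206) and (245,222).

Run:
```python
from h import *
t=cam("top");s=cam("side")
f=lambda a:np.round(a,4)
for n,z,a,b in(("bore",.072,(221.4,179.8),(215.2,207.6)),("c-x-y",.072,(236.8,214.0),(258.2,206.4)),("c+x+y",.072,(205.6,158.2),(186.6,210.8)),("c-x+y",.072,(206,214.2),(244.5,222.2))):
    print(n,f(onz(t,*a,z)),f(onz(s,*b,z)),"tri",f(tri(t,a,s,b)[0]))
print("slot",f(onz(t,166/8+199.56,60/8+151.56,.072)),f(onz(t,170/8+199.56,480/8+151.56,.072)))
print("+y edge",f(onz(t,205.5,165,.072)),f(onz(t,205.8,208,.072)))
for n,u,v,z in(("pinheadL",104,162,.096),("pinheadR",222,158,.096),("tab top low edge",165,411,.118),("tab L",122,405,.118),("tab R",207,405,.118),("jaw front",163,328,.092)):
    print(n,f(onz(t,u/8+199.56,v/8+151.56,z)))
print("side tab top",f(onz(s,487/8+181.56,75/8+187.56,.118)))
# side tab top corners: back top
```

```text
bore [0.5754 0.1819 0.072 ] [0.5803 0.1899 0.072 ] tri [0.5796 0.1839 0.0681]
c-x-y [0.4526 0.1261 0.072 ] [0.4574 0.1348 0.072 ] tri [0.4565 0.1277 0.0676]
c+x+y [0.6541 0.2396 0.072 ] [0.6547 0.2382 0.072 ] tri [0.6538 0.2395 0.073 ]
c-x+y [0.4519 0.2353 0.072 ] [0.4607 0.2279 0.072 ] tri [0.4539 0.2355 0.0785]
slot [0.651  0.1866 0.072 ] [0.4613 0.1829 0.072 ]
+y edge [0.6292 0.2396 0.072 ] [0.474  0.2363 0.072 ]
pinheadL [0.6001 0.2114 0.096 ]
pinheadR [0.6019 0.1594 0.096 ]
tab top low edge [0.4874 0.1814 0.118 ]
tab L [0.49  0.2   0.118]
tab R [0.49   0.1634 0.118 ]
jaw front [0.5267 0.1849 0.092 ]
side tab top [0.4936 0.1682 0.118 ]
```

```bash
cat >> h.py <<'E'
def go(x,y,z,yaw=.02):
    s=manip.sense(); q=s["orientation"]; M=R.from_quat([q[1],q[2],q[3],q[0]]).as_matrix()
    d=M.T@(np.array([x,y,z])-s["ee_pos"])/.04
    print("units",np.round(d,3),"turn",round(float(np.arctan2(M[1,0],M[0,0])-yaw),3),"t",round(s["clock"],2),"F",np.round(s["contact_force"],1),"ee",np.round(s["ee_pos"],4),"op",round(s["opening"],4))
E
python3 -c "
from h import *
go(.5805,-.1245,.30)"
python3 -m jog '[88,12.5,-7.6,0,0.34, 88,12.5,-7.6,0,0.34, 88,12.5,-7.6,0,0.34, 88,12.5,-7.6,0,0.34, 88,12.5,-7.6,0,0.34, 88,12.5,-7.6,0,0.34, 88,12.5,-7.6,0,0.34, 88,12.5,-7.6,0,0.34, 88,12.5,-7.6,0,0.34, 88,12.5,-7.6,0,0.34]' 15
python3 -c "
from h import *
go(.5805,-.1245,.18)"
```

```text
units [12.503 -7.625  0.067] turn 0.338 t 0.4 F [ 0.6 -0.3  0.6] ee [ 0.2189 -0.5854  0.3026] op 0.0883
clock: 1.23
ee_pos: [0.4776, -0.2562, 0.303]
orientation: [0.0, 1.0, 0.009, 0.0]
contact_force: [1.2, -0.6, -0.3]
opening: 0.088
gripper_force: 0.0
units [ 2.629 -3.246  3.074] turn -0.002 t 1.23 F [ 1.2 -0.6 -0.3] ee [ 0.4776 -0.2562  0.303 ] op 0.088
```

```bash
python3 -m jog '[88,2.6,-3.25,0,0, 88,2.6,-3.25,0,0, 88,2.6,-3.25,0.5,0, 88,2.6,-3.25,1.5,0, 88,2.6,-3.25,2.5,0, 88,2.6,-3.25,3,0, 88,2.6,-3.25,3,0, 88,2.6,-3.25,3,0, 88,2.6,-3.25,3,0, 88,2.6,-3.25,3,0]'
python3 - <<'E'
from h import *
go(.5805,-.1245,.072)
t=cam("top");s=cam("side")
a=cv2.resize(s["frame"][110:200,200:320],None,fx=5,fy=5,interpolation=cv2.INTER_CUBIC)
b=cv2.resize(t["frame"][140:230,265:355],None,fx=5,fy=5,interpolation=cv2.INTER_CUBIC)
b=cv2.resize(b,(300,300));a=cv2.resize(a,(500,375))
o=np.zeros((375,800,3),np.uint8);o[:,:500]=a;o[:300,500:]=b
cv2.imwrite("pics/e.png",o[:,:,::-1])
E
```

```text
clock: 2.07
ee_pos: [0.5794, -0.1277, 0.1855]
orientation: [0.001, 1.0, 0.008, 0.002]
contact_force: [-0.0, 0.1, 0.4]
opening: 0.0881
gripper_force: 0.0
units [ 0.016 -0.083  2.839] turn -0.004 t 2.07 F [-0.   0.1  0.4] ee [ 0.5794 -0.1277  0.1855] op 0.0881
```

View pics/e.png

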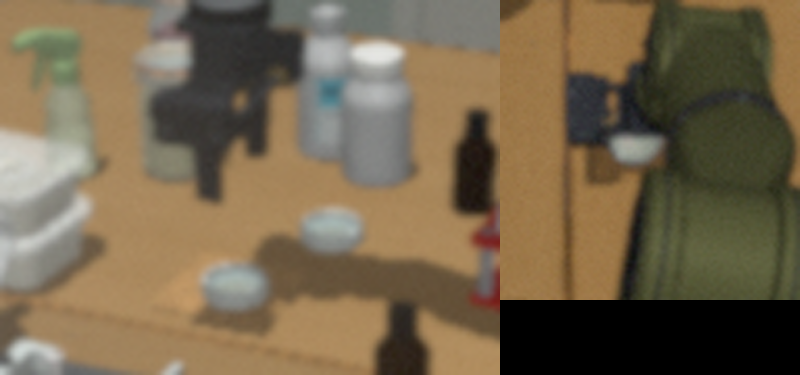

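The open fingers straddle the lens in y, with the pad disc clear beneath them. Nothing else is near the path down.

```bash
python3 -m jog '[88,0,-0.06,0.5,0, 88,0,-0.06,1.1,0, 88,0,-0.06,1.7,0, 88,0,-0.06,2.2,0, 88,0,-0.06,2.5,0, 88,0,-0.06,2.65,0, 88,0,-0.06,2.7,0, 88,0,-0.06,2.7,0, 88,0,-0.06,2.7,0, 88,0,-0.06,2.7,0]'
python3 -c "
from h import *
go(.5805,-.1245,.072)"
```

```text
clock: 3.0
ee_pos: [0.5789, -0.124, 0.0759]
orientation: [0.0, 1.0, 0.009, 0.001]
contact_force: [0.0, -0.3, 0.4]
opening: 0.0883
gripper_force: 0.0
units [0.039 0.013 0.098] turn -0.002 t 3.0 F [ 0.  -0.3  0.4] ee [ 0.5789 -0.124   0.0759] op 0.0883
```

```bash
python3 -m jog '[88,0.04,0,0.1,0, 88,0.04,0,0.1,0, 80,0.04,0,0.1,0, 74,0.04,0,0.1,0, 70,0.04,0,0.1,0, 66,0.04,0,0.1,0, 62,0.04,0,0.1,0, 58,0.04,0,0.1,0, 54,0.04,0,0.1,0, 50,0.04,0,0.1,0]' 15
python3 -m jog '[50,0,0,0,0, 50,0,0,0,0, 50,0,0,0,0, 50,0,0,0,0, 50,0,0,-0.3,0, 50,0,0,-0.8,0, 50,0,0,-1,0, 50,0,0,-1,0, 50,0,0,-1,0, 50,0,0,-1,0]'
python3 -c "
from h import *
go(.564,.1842,.25)"
```

```text
clock: 3.83
ee_pos: [0.5798, -0.1238, 0.0707]
orientation: [0.0, 1.0, 0.009, -0.0]
contact_force: [0.6, -0.2, -0.1]
opening: 0.0596
gripper_force: 15.0
clock: 4.67
ee_pos: [0.5794, -0.1236, 0.1104]
orientation: [-0.0, 1.0, 0.009, -0.0]
contact_force: [0.7, 0.2, -0.6]
opening: 0.0595
gripper_force: 15.0
units [-0.251 -7.702 -3.49 ] turn -0.002 t 4.67 F [ 0.7  0.2 -0.6] ee [ 0.5794 -0.1236  0.1104] op 0.0595
```

```bash
python3 -m jog '[50,0,0,-0.8,0, 50,0,0,-1.7,0, 50,0,-0.5,-2.5,0, 50,0,-1.2,-2.7,0, 50,-0.1,-2,-2.7,0, 50,-0.2,-2.9,-2.7,0, 50,-0.25,-3.8,-2.7,0, 50,-0.25,-4.7,-2.7,0, 50,-0.25,-5.5,-2.7,0, 50,-0.25,-6.2,-2.7,0]'
python3 -m jog '[50,0,-0.6,0,0, 50,0,-1,0,0, 50,0,-1.3,0,0, 50,0,-1.45,0,0, 50,0,-1.5,0,0, 50,0,-1.5,0,0, 50,0,-1.5,0,0, 50,0,-1.5,0,0, 50,0,-1.5,0,0, 50,0,-1.5,0,0]'
python3 - <<'E'
from h import *
go(.564,.1842,.1387)
t=cam("top");s=cam("side")
a=cv2.resize(s["frame"][135:250,165:285],None,fx=5,fy=5,interpolation=cv2.INTER_CUBIC)
cv2.imwrite("pics/f.png",a[:,:,::-1])
E
```

```text
clock: 5.5
ee_pos: [0.5644, 0.127, 0.2178]
orientation: [-0.0, 1.0, 0.01, -0.001]
contact_force: [1.0, -0.4, -1.1]
opening: 0.0593
gripper_force: 15.0
clock: 6.33
ee_pos: [0.5645, 0.1831, 0.2188]
orientation: [0.0, 1.0, 0.008, 0.0]
contact_force: [-0.5, 0.1, -2.0]
opening: 0.0594
gripper_force: 15.0
units [-0.012 -0.028  2.002] turn -0.004 t 6.33 F [-0.5  0.1 -2. ] ee [0.5645 0.1831 0.2188] op 0.0594
```

View pics/f.png

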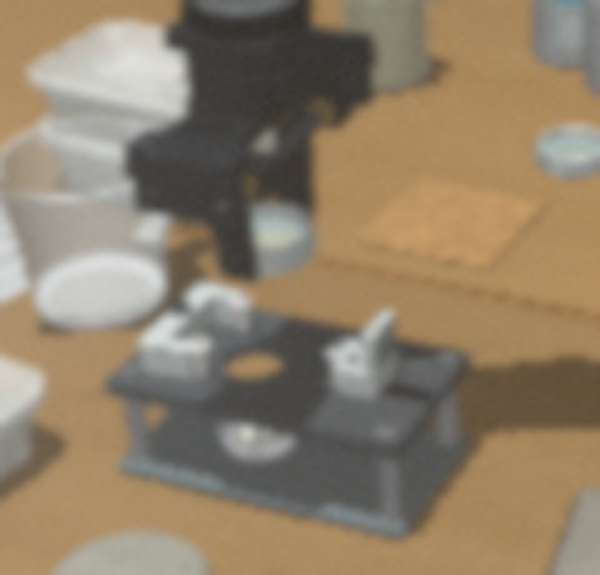

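The lens hangs level between the fingers above the bore, clear of pins and jaw. Lowering, with the last part slow.

```bash
python3 -m jog '[50,0,-0.03,0.4,0, 50,0,-0.03,0.8,0, 50,0,-0.03,1.1,0, 50,0,-0.03,1.3,0, 50,0,-0.03,1.45,0, 50,0,-0.03,1.55,0, 50,0,-0.03,1.65,0, 50,0,-0.03,1.7,0, 50,0,-0.03,1.7,0, 50,0,-0.03,1.7,0]'
python3 -m jog '[50,0,0,0.03,0, 50,0,0,0.06,0, 50,0,0,0.09,0, 50,0,0,0.12,0, 50,0,0,0.15,0, 50,0,0,0.18,0, 50,0,0,0.21,0, 50,0,0,0.24,0, 50,0,0,0.24,0, 50,0,0,0.24,0]'
python3 -c "
from h import *
go(.564,.1842,.1387)"
```

```text
clock: 7.27
ee_pos: [0.5645, 0.1853, 0.151]
orientation: [-0.0, 1.0, 0.009, 0.0]
contact_force: [0.1, -0.2, -0.9]
opening: 0.0594
gripper_force: 15.0
clock: 8.1
ee_pos: [0.5643, 0.1852, 0.141]
orientation: [0.0, 1.0, 0.009, -0.0]
contact_force: [0.4, 0.3, -1.9]
opening: 0.0596
gripper_force: 15.0
units [-0.007  0.025  0.057] turn -0.002 t 8.1 F [ 0.4  0.3 -1.9] ee [0.5643 0.1852 0.141 ] op 0.0596
```

```bash
python3 -m jog '[50,0,0,0.01,0, 50,0,0,0.02,0, 50,0,0,0.03,0, 50,0,0,0.04,0, 50,0,0,0.05,0, 50,0,0,0.05,0, 50,0,0,0.05,0, 50,0,0,0.05,0, 50,0,0,0.05,0, 50,0,0,0.05,0]' | sed -n '2p;4p'
python3 -c "
from station import manip;print(manip.sense()['ee_pos'],manip.sense()['contact_force'])"
```

```text
ee_pos: [0.5643, 0.1852, 0.1391]
contact_force: [0.3, -0.1, -1.1]
[0.56431192 0.18522278 0.13910978] [ 0.28102173 -0.07646115 -1.11232808]
```

```bash
python3 -m jog '[50,0,0,0.01,0, 50,0,0,0.01,0, 50,0,0,0.01,0, 50,0,0,0.01,0, 50,0,0,0.02,0, 50,0,0,0.02,0, 50,0,0,0.02,0, 50,0,0,0.02,0, 50,0,0,0.02,0, 50,0,0,0.02,0]' | sed -n '2p;4p'
python3 -m jog '[50,0,0,0.005,0, 50,0,0,0.01,0, 50,0,0,0.01,0, 50,0,0,0.015,0, 50,0,0,0.015,0, 50,0,0,0.02,0, 50,0,0,0.02,0, 50,0,0,0.02,0, 50,0,0,0.02,0, 50,0,0,0.02,0]' | sed -n '2p;4p'
```

```text
ee_pos: [0.5644, 0.1852, 0.1387]
contact_force: [-0.6, -0.6, 4.5]
ee_pos: [0.5643, 0.1853, 0.1386]
contact_force: [-3.2, -1.5, 11.2]
```

Contact came at z=0.1387, as predicted. I'll ease the press off, open slowly and lift clear.

```bash
python3 -m jog '[50,0,0,-0.015,0, 50,0,0,-0.025,0, 50,0,0,-0.025,0, 62,0,0,-0.025,0, 66,0,0,-0.025,0, 72,0,0,-0.025,0, 80,0,0,-0.025,0, 88,0,0,-0.025,0, 88,0,0,-0.025,0, 88,0,0,-0.025,0]'
python3 -m jog '[88,0,0,-0.1,0, 88,0,0,-0.3,0, 88,0,0,-0.6,0, 88,0,0,-1,0, 88,0,0,-1.5,0, 88,0,0,-2,0, 88,0,0,-2.5,0, 88,0,0,-2.5,0, 88,0,0,-2.5,0, 88,0,0,-2.5,0]'
python3 -c "
from h import *
go(.42,.1814,.24)"
```

```text
clock: 11.43
ee_pos: [0.5643, 0.1852, 0.1384]
orientation: [0.0, 1.0, 0.009, -0.0]
contact_force: [-0.4, 0.4, 0.0]
opening: 0.0878
gripper_force: 0.0
clock: 12.27
ee_pos: [0.564, 0.1852, 0.2388]
orientation: [0.0, 1.0, 0.009, -0.0]
contact_force: [-0.7, 0.4, 0.1]
opening: 0.0877
gripper_force: 0.0
units [-3.602  0.03  -0.031] turn -0.002 t 12.27 F [-0.7  0.4  0.1] ee [0.564  0.1852 0.2388] op 0.0877
```

```bash
python3 -m jog '[60,-0.8,0.05,0,0, 30,-1.6,0.05,0,0, 0,-2.2,0.05,0,0, 0,-2.55,0.05,0,0, 0,-2.55,0.05,0,0, 0,-2.55,0.05,0,0, 0,-2.55,0.05,0,0, 0,-2.55,0.05,0,0, 0,-2.55,0.05,0,0, 0,-2.55,0.05,0,0]' 15
python3 - <<'E'
from h import *
go(.462,.182,.162)
t=cam("top");s=cam("side")
a=cv2.resize(s["frame"][150:245,175:275],None,fx=4.4,fy=4.4,interpolation=cv2.INTER_CUBIC)
b=cv2.resize(t["frame"][145:225,185:265],None,fx=4.4,fy=4.4,interpolation=cv2.INTER_CUBIC)
o=np.zeros((418,800,3),np.uint8);o[:,:440]=a;o[:352,440:792]=b
cv2.imwrite("pics/g.png",o[:,:,::-1])
E
```

```text
clock: 13.1
ee_pos: [0.4631, 0.1814, 0.2383]
orientation: [0.0, 1.0, 0.009, 0.0]
contact_force: [-0.4, 0.4, -0.1]
opening: 0.0235
gripper_force: 0.0
units [-0.028 -0.017  1.908] turn -0.003 t 13.1 F [-0.4  0.4 -0.1] ee [0.4631 0.1814 0.2383] op 0.0235
```

View pics/g.png

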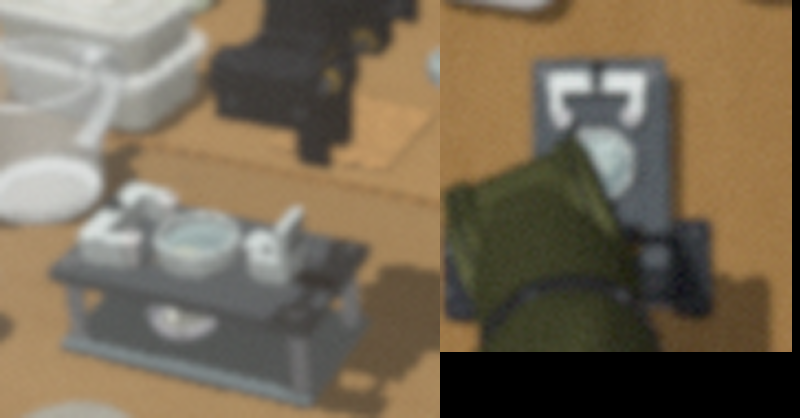

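The lens lies flat on the plate between the pins and the jaw. The closed fingers now go down behind the tab.

```bash
python3 -m jog '[0,-0.05,-0.02,0,0, 0,-0.05,-0.02,0.3,0, 0,-0.05,-0.02,0.7,0, 0,-0.05,-0.02,1.1,0, 0,-0.05,-0.02,1.5,0, 0,-0.05,-0.02,1.75,0, 0,-0.05,-0.02,1.85,0, 0,-0.05,-0.02,1.9,0, 0,-0.05,-0.02,1.9,0, 0,-0.05,-0.02,1.9,0]'
python3 -m jog '[0,0.02,0,0,0, 0,0.05,0,0,0, 0,0.09,0,0,0, 0,0.13,0,0,0, 0,0.17,0,0,0, 0,0.21,0,0,0, 0,0.25,0,0,0, 0,0.29,0,0,0, 0,0.33,0,0,0, 0,0.37,0,0,0]'
python3 -c "
from h import *
go(.462,.182,.162)"
```

```text
clock: 14.03
ee_pos: [0.4607, 0.1823, 0.163]
orientation: [-0.0, 1.0, 0.009, 0.0]
contact_force: [-0.1, 0.2, 0.2]
opening: 0.0004
gripper_force: 0.0
clock: 14.87
ee_pos: [0.4753, 0.1824, 0.1625]
orientation: [0.0, 1.0, 0.009, -0.0]
contact_force: [-0.8, 0.2, -0.3]
opening: 0.0004
gripper_force: 0.0
units [-0.332  0.005  0.012] turn -0.002 t 14.87 F [-0.8  0.2 -0.3] ee [0.4753 0.1824 0.1625] op 0.0004
```

```bash
python3 -m jog '[0,0.03,0,0,0, 0,0.06,0,0,0, 0,0.09,0,0,0, 0,0.12,0,0,0, 0,0.15,0,0,0, 0,0.18,0,0,0, 0,0.21,0,0,0, 0,0.24,0,0,0, 0,0.24,0,0,0, 0,0.24,0,0,0]' | sed -n '2p;4p'
```

```text
ee_pos: [0.4824, 0.1825, 0.1623]
contact_force: [-6.0, 0.2, 4.5]
```

Contact with the tab at 6 N. The slide is safe for about 20 mm yet.

```bash
python3 -m jog '[0,0.03,0,0,0, 0,0.06,0,0,0, 0,0.09,0,0,0, 0,0.12,0,0,0, 0,0.15,0,0,0, 0,0.18,0,0,0, 0,0.21,0,0,0, 0,0.24,0,0,0, 0,0.27,0,0,0, 0,0.3,0,0,0]' | sed -n '2p;4p'
python3 -m jog '[0,0.02,0,0,0, 0,0.04,0,0,0, 0,0.06,0,0,0, 0,0.08,0,0,0, 0,0.1,0,0,0, 0,0.12,0,0,0, 0,0.14,0,0,0, 0,0.16,0,0,0, 0,0.18,0,0,0, 0,0.2,0,0,0]' | sed -n '2p;4p'
```

```text
ee_pos: [0.494, 0.1826, 0.1623]
contact_force: [-5.8, -0.1, 5.9]
ee_pos: [0.5019, 0.1828, 0.1623]
contact_force: [-6.5, -0.0, 5.6]
```

```bash
python3 -m jog '[0,0.01,0,0,0, 0,0.02,0,0,0, 0,0.03,0,0,0, 0,0.04,0,0,0, 0,0.05,0,0,0, 0,0.06,0,0,0, 0,0.07,0,0,0, 0,0.08,0,0,0, 0,0.08,0,0,0, 0,0.08,0,0,0]' | sed -n '2p;4p'
python3 - <<'E'
from h import *
t=cam("top");s=cam("side")
a=cv2.resize(s["frame"][175:245,175:275],None,fx=7,fy=7,interpolation=cv2.INTER_CUBIC)
cv2.imwrite("pics/i.png",a[:,:,::-1])
E
```

```text
ee_pos: [0.5052, 0.1828, 0.1623]
contact_force: [-6.3, 0.2, 5.4]
```

View pics/i.png

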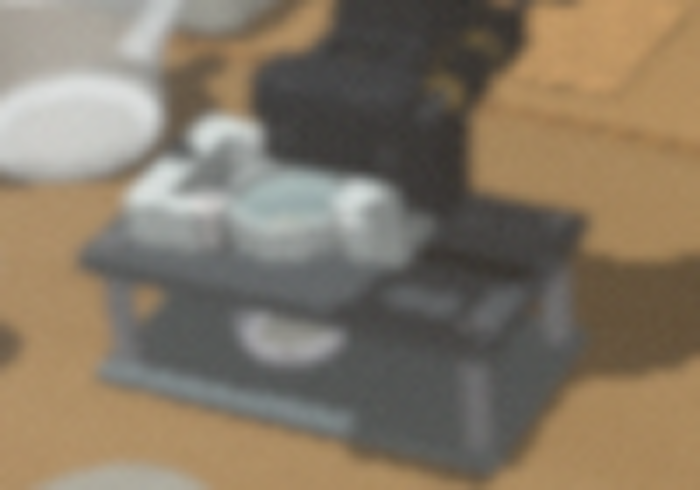

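The lens is now between the pins and the jaw, level, with the lip coming over the rim. From here I'll creep about 1.2 mm per call and watch the force.

```bash
python3 -m jog '[0,0.005,0,0,0, 0,0.01,0,0,0, 0,0.015,0,0,0, 0,0.02,0,0,0, 0,0.025,0,0,0, 0,0.03,0,0,0, 0,0.03,0,0,0, 0,0.03,0,0,0, 0,0.03,0,0,0, 0,0.03,0,0,0]' | sed -n '2p;4p'
python3 -m jog '[0,0.005,0,0,0, 0,0.01,0,0,0, 0,0.015,0,0,0, 0,0.02,0,0,0, 0,0.025,0,0,0, 0,0.03,0,0,0, 0,0.03,0,0,0, 0,0.03,0,0,0, 0,0.03,0,0,0, 0,0.03,0,0,0]' | sed -n '2p;4p'
```

```text
ee_pos: [0.5064, 0.1828, 0.1623]
contact_force: [-6.9, -0.2, 5.1]
ee_pos: [0.5076, 0.1829, 0.1623]
contact_force: [-7.1, -0.2, 4.9]
```

```bash
python3 -m jog '[0,0.005,0,0,0, 0,0.01,0,0,0, 0,0.015,0,0,0, 0,0.02,0,0,0, 0,0.025,0,0,0, 0,0.03,0,0,0, 0,0.03,0,0,0, 0,0.03,0,0,0, 0,0.03,0,0,0, 0,0.03,0,0,0]' | sed -n '2p;4p'
```

```text
ee_pos: [0.5088, 0.1829, 0.1623]
contact_force: [-6.8, 0.1, 4.8]
```

```bash
python3 -m jog '[0,0.005,0,0,0, 0,0.01,0,0,0, 0,0.015,0,0,0, 0,0.02,0,0,0, 0,0.025,0,0,0, 0,0.03,0,0,0, 0,0.03,0,0,0, 0,0.03,0,0,0, 0,0.03,0,0,0, 0,0.03,0,0,0]' | sed -n '2p;4p'
```

```text
ee_pos: [0.51, 0.1828, 0.1623]
contact_force: [-6.4, -0.5, 5.5]
```

```bash
python3 -m jog '[0,0.005,0,0,0, 0,0.01,0,0,0, 0,0.015,0,0,0, 0,0.02,0,0,0, 0,0.025,0,0,0, 0,0.03,0,0,0, 0,0.03,0,0,0, 0,0.03,0,0,0, 0,0.03,0,0,0, 0,0.03,0,0,0]' | sed -n '2p;4p'
```

```text
ee_pos: [0.5112, 0.1829, 0.1623]
contact_force: [-6.9, -0.1, 5.0]
```

```bash
python3 -m jog '[0,0.005,0,0,0, 0,0.01,0,0,0, 0,0.015,0,0,0, 0,0.02,0,0,0, 0,0.025,0,0,0, 0,0.03,0,0,0, 0,0.03,0,0,0, 0,0.03,0,0,0, 0,0.03,0,0,0, 0,0.03,0,0,0]' | sed -n '2p;4p'
```

```text
ee_pos: [0.512, 0.1829, 0.1623]
contact_force: [-7.3, 0.8, 6.8]
```

```bash
python3 -c "
from h import *
go(.5,.18,.16)"
```

```text
units [-0.3    0.067  0.06 ] turn -0.001 t 23.3 F [-7.3  0.8  6.8] ee [0.512  0.1829 0.1623] op 0.0006
```

```bash
python3 -m jog '[0,0.005,0,0,0, 0,0.01,0,0,0, 0,0.01,0,0,0, 0,0.015,0,0,0, 0,0.015,0,0,0, 0,0.015,0,0,0, 0,0.015,0,0,0, 0,0.015,0,0,0, 0,0.015,0,0,0, 0,0.015,0,0,0]' | sed -n '2p;4p'
```

```text
ee_pos: [0.5121, 0.1829, 0.1623]
contact_force: [-8.7, -0.0, 7.0]
```

The stop is felt: the jaw moved 0.1 mm for 0.6 mm commanded, and the force is rising. I'll raise it gently.

```bash
python3 -m jog '[0,0.005,0,0,0, 0,0.01,0,0,0, 0,0.01,0,0,0, 0,0.015,0,0,0, 0,0.015,0,0,0, 0,0.015,0,0,0, 0,0.015,0,0,0, 0,0.015,0,0,0, 0,0.015,0,0,0, 0,0.015,0,0,0]' | sed -n '2p;4p'
```

```text
ee_pos: [0.5122, 0.1829, 0.1623]
contact_force: [-9.1, 0.5, 7.8]
```

```bash
python3 -m jog '[0,0.005,0,0,0, 0,0.01,0,0,0, 0,0.015,0,0,0, 0,0.02,0,0,0, 0,0.025,0,0,0, 0,0.03,0,0,0, 0,0.03,0,0,0, 0,0.03,0,0,0, 0,0.03,0,0,0, 0,0.03,0,0,0]' | sed -n '2p;4p'
```

```text
ee_pos: [0.5124, 0.1829, 0.1622]
contact_force: [-11.0, 0.8, 10.2]
```

```bash
python3 -m jog '[0,0.005,0,0,0, 0,0.01,0,0,0, 0,0.015,0,0,0, 0,0.02,0,0,0, 0,0.025,0,0,0, 0,0.03,0,0,0, 0,0.03,0,0,0, 0,0.03,0,0,0, 0,0.03,0,0,0, 0,0.03,0,0,0]' | sed -n '2p;4p'
```

```text
ee_pos: [0.5126, 0.1829, 0.1622]
contact_force: [-13.4, -0.3, 11.7]
```

13 N on the tab, about 7 N on the lens, against a firm stop. Now back off slowly, rise and move clear.

```bash
python3 -m jog '[0,-0.03,0,0,0, 0,-0.06,0,0,0, 0,-0.1,0,0,0, 0,-0.15,0,0,0, 0,-0.2,0,0,0, 0,-0.3,0,0,0, 0,-0.4,0,0,0, 0,-0.5,0,0,0, 0,-0.5,0,0,0, 0,-0.5,0,0,0]' | sed -n '2p;4p'
python3 -m jog '[0,0,0,-0.5,0, 0,0,0,-1,0, 0,0,0,-2,0, 0,0,0,-3,0, 0,-0.5,0.5,-3.5,0, 0,-0.8,1.3,-3.5,0, 0,-0.8,2.1,-3.5,0, 0,-0.8,2.9,-3.5,0, 0,-0.8,3.7,-3.5,0, 0,-0.8,4.5,-3.5,0]' | sed -n '2p;4p'
python3 -m jog '[0,0,0.8,0,0, 0,0,1.6,0,0, 0,0,2.4,0,0, 0,0,3,0,0, 0,0,3,0,0, 0,0,3,0,0, 0,0,3,0,0, 0,0,3,0,0, 0,0,3,0,0, 0,0,3,0,0]' | sed -n '2p;4p'
python3 - <<'E'
from h import *
t=cam("top");s=cam("side")
for n,c,b in(("top",t,(200,245,152,222)),("side",s,(182,265,188,245))):
    i=cv2.resize(c["frame"][b[2]:b[3],b[0]:b[1]],None,fx=8,fy=8,interpolation=cv2.INTER_CUBIC);h=cv2.cvtColor(i,cv2.COLOR_RGB2HSV)
    m=((h[:,:,2]>125)&(h[:,:,1]<70)).astype(np.uint8)
    for k in cv2.findContours(m,0,2)[0]:
        if cv2.contourArea(k)>400:
            x,y,w,hh=np.array(cv2.boundingRect(k))/8; print(n,"white",x+b[0],y+b[2],w,hh)
    if n=="top":
        # coarse map, plate area, one char per pixel
        f=c["frame"][158:210,204:240].max(2)
        for r in f: print("".join(" .:-=+*#%@"[min(9,int(v)//26)] for v in r))
E
```

```text
ee_pos: [0.4987, 0.1829, 0.1626]
contact_force: [-0.4, 0.6, -0.0]
ee_pos: [0.47, 0.0008, 0.3028]
contact_force: [0.3, 0.1, -0.4]
ee_pos: [0.4722, -0.1165, 0.3025]
contact_force: [-0.5, 0.9, -0.4]
top white 208.375 160.5 24.25 33.75
+++=============================++**
++======--------::----------==-=++**
++=============-:--=============+++*
++===++*******+=-=+********+===-=+++
++===*##%%%#%#*+-=*##%%%#%#*===--==+
*+=-=*#%%%%%%%#+==*%%%%%%%%*==----==
++=-=*#%%%%%%##+=+*#%%%%%%#*=------=
++=-=+#%###****+==*****#%%#*=------=
++=-=+###+======--=====+###+=------=
++=--+*#*=-------------=*##+=---:--=
++=-=+*#*=---========-=+###+=------=
++=-=+*#*+===++++++++==*###+----:---
++=--=*##*++++++++++++**##*+----:--=
++=--=+*##*++++++++++***#**=-------=
*+=--=+*##*++++++++++*****=--------=
++=---=+***++++++++*++***+=--------=
++=---==+**+++******++**+=---------=
++=----=+*+++***#******++=---------=
++=----=+*++***######**++=------:--=
++=----=+*++**#######**++=------:--=
++=----=++++*########**++=------:---
++=----=+++**########***+=---------=
++=----=+****#######***+=-------:--=
++=----==+****###
[... 540 characters left out ...]
=------------:..:::----=---------=
+==------------::.:-----==---------=
++=------------::.:------=---------=
++=------------::.:------=---------=
++=------------::.:----------------=
++=------------::.:----------------=
++=------------:..:----------------=
++=------------:..:------=---------=
++=------------::.:------=---------=
++=------------::.:------==--------=
++=------------::.:------==------:-=
++-------------::.:-------=------:-=
+==-==---------::.:--------=-=---:--
+======--------::.:---------==---:--
side white 182.0 241.0 22.5 4.0
side white 209.375 219.875 14.125 6.875
side white 188.625 215.125 53.75 25.125
side white 186.125 190.375 48.25 22.0
side white 182.0 188.0 16.875 13.5
```

The top image shows the lens up against both pin heads, centred between them, with the jaw lip over its near rim. The robot is clear of everything.

```bash
python3 -c "
from station import manip
print(manip.close_job())"
```

```text
the job is handed in; nothing more can be done
None
```

The job is handed in: the lens lies flat under the pin heads and looks in contact with both pins and the jaw. I pushed the thumb tab to a firm stop at about 13 N (roughly 7 N on the glass) and let go; I gave the robot's clock about 30 s of moves and touched nothing else.

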